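# Wring a setting block onto the stand

### The job

Make up the setting height for the lead former: take the loose metal block that is as long as the lower block on the stand and lay it lengthwise on the lower block with about a third of its length (30 to 40 mm) overhanging the open end. The lower block's height differs from time to time, so feel for it. Pressing down firmly with about 10 to 20 N all the way, slide it slowly (about 2 cm/s), without lifting it, until you feel it push up against the end stop, still pressed down; then let go, leaving the two blocks flush on all sides. Never ram or crush the blocks, and leave everything else on the table where it is.

Things in the scene. Friction and masses are not known exactly. Their poses are not given: they have to be found in the camera images.
- long_center (a point): Centre (half-way up) of the long setting block: plain bright metal block, 100 mm long (its x), 36 mm wide (its y), 30 mm thick (its z, up), about 0.32 kg, lying flat and loose on the table, with a dark bore mark near each end of its top. Its two ends are alike.
- long_block: The same long setting block; origin at the centre of its underside.
- short_center (a point): Centre (half-way up) of the short setting block: the same look, width and thickness, but 70 mm long (its x) and 36 mm wide (its y). Wrong size: a bystander.
- seat (a point): Nominal centre of the top face of the stand's fixed lower block, 36 mm above the table: x along its length to the end stop, y across, z up. The true top face, locked at a different height each time, lies from 4 mm below to 4 mm above this point: find it by touch. It is level and rigid. Fully home, the long block's centre is straight above this point, 15 mm above the true face.
- stand: Wringing stand, fixed: grey foot plate 160x64x12 mm (x, y, z) with the lower block (bright metal, 100 mm long in x, 36 mm wide, centred on the foot, top 32 to 40 mm above the table) and the end stop at its +x end. The -x end is the open end: nothing but the foot is there or at the sides. Origin at the centre of its underside.
- bed: Fixed dark 4 mm bed plate, 104x44 mm, on top of the stand's foot, out of which the lower block stands; origin on the foot, 12 mm above the table, under the middle of the lower block. Contact with the bed counts contact with the lower block that it carries.
- end_stop: Fixed dark steel stop, 12 mm thick and 36 mm wide, at the +x end of the lower block (seat x = +50 mm), 48 mm high above the table (8 to 16 mm above the lower block's top face); origin at the middle of the foot of the face that touches the blocks.
- spare_die: Bystander: steel die block 28x60x18 mm; origin at the centre of its underside.
- step_gauge: Bystander: light stepped gauge 26x68x24 mm; origin at the centre of its underside.
- clamp_knob: Bystander: black star knob 36 mm with a stud, 38 mm high; origin at the centre of its underside.

How it is judged (in metres and radians):
On the way, in this order (a step that is already met when the one before it is completed fails the run):
1. the long block lies lengthwise on the lower block, 22 to 48 mm short of home, pressed down with over 6 N (x of long_center in the frame of seat between -0.048 and -0.022 m and y of long_center in the frame of seat between -0.006 and 0.006 m and z of long_center in the frame of seat between 0.009 and 0.021 m and angle between the x axis of long_center and the x axis of seat, either way round below 0.12 rad and contact force between long_block and bed above 6 N), for 0.2 s.
2. it passes 6 to 18 mm short of home, still pressed down with over 6 N (x of long_center in the frame of seat between -0.018 and -0.006 m and y of long_center in the frame of seat between -0.006 and 0.006 m and z of long_center in the frame of seat between 0.009 and 0.021 m and angle between the x axis of long_center and the x axis of seat, either way round below 0.12 rad and contact force between long_block and bed above 6 N), for 0.1 s.
3. it is home, pressed down with over 6 N and pushed against the end stop with over 2 N (x of long_center in the frame of seat between -0.0025 and 0.0025 m and y of long_center in the frame of seat between -0.003 and 0.003 m and z of long_center in the frame of seat between 0.0095 and 0.0205 m and angle between the x axis of long_center and the x axis of seat, either way round below 0.05 rad and angle between the z axis of long_center and the z axis of seat, either way round below 0.03 rad and contact force between long_block and bed above 6 N and contact force between long_block and end_stop above 2 N), for 0.1 s.
At the end, for the whole second after the job is handed in: The long block rests, still and released, on the lower block, flush: within 2.5 mm along its length, 3 mm across, 0.05 rad in heading, flat to 0.03 rad (x of long_center in the frame of seat between -0.0025 and 0.0025 m and y of long_center in the frame of seat between -0.003 and 0.003 m and z of long_center in the frame of seat between 0.0095 and 0.0205 m and angle between the x axis of long_center and the x axis of seat, either way round below 0.05 rad and angle between the z axis of long_center and the z axis of seat, either way round below 0.03 rad and linear speed of long_block below 0.01 m/s and angular speed of long_block below 0.1 rad/s and contact force between long_block and bed above 0.5 N); the robot touches nothing.
It fails at once if the blocks are pressed together with over 110 N, or the end stop is pushed with over 90 N (contact force between long_block and bed above 110 N or contact force between long_block and end_stop above 90 N).
It fails at once if the long block is lifted off, or lowered from above, within 18 mm of home (its underside over 11 mm above the nominal face) (x of long_center in the frame of seat between -0.018 and 0.04 m and y of long_center in the frame of seat between -0.025 and 0.025 m and z of long_center in the frame of seat between 0.026 and 0.055 m).
It fails at once if the short block or a bystander is moved more than 25 mm (distance of any of short_center, spare_die, step_gauge, clamp_knob from where it was at the start of the episode above 0.025 m).
It also fails if it takes over 58 s, if anything falls off the work surface, if the arm or the gripper's body presses on something with over 40 N, if the wrist force passes 120 N, or if a joint passes its speed limit or range.

### The arm

A 6-joint arm with a two-finger parallel gripper is mounted at the origin on the work surface; the furniture and walls round the work are solid. World frame = base frame: x ahead of the robot, y to its left, z up, the work surface at z = 0. Lengths are in m, angles in degrees, forces in N, time in s.
With the tool pointing down it reaches from about 0.425 to 0.95 m from the base axis. Payload 14.7 kg.
Tool frame: the origin (TCP) lies at the very end of the fingers, on their centre line; the grasp point (between the pads) lies behind it (r.grip_depth is the z of the grasp point in the tool frame, in m); z points along the fingers, y is the line along which they close (so a half turn about z gives the same grasp; the last joint's range is limited). The gripper opens to 85 mm and grips with 20 to 120 N. Pads are 22 mm wide; open, the fingers measure 114 mm over their backs; the gripper's body (76 mm by 85 mm) begins 54 mm behind the grasp point. The pads swing forward as they close: fully open they stand 13 mm farther back than shut.
Start: joints at [66.715, 27.513, 91.461, -0, 61.026, -2.67], TCP at [0.229, 0.608, 0.231] pointing down, gripper open.
Joint ranges: [-157.49, 157.49], [-46.99, 117.5], [13.45, 153.17], [-89.5, 269.5], [5.16, 153.95], [-167.48, 167.48]. Speed limits (degrees/s): [108.29, 108.29, 136.94, 172.46, 172.46, 172.46].

### API

Orientations are given as [roll, pitch, yaw] about the fixed x, y, z axes, in that order (R = Rz(yaw) Ry(pitch) Rx(roll)).
In Python, from workcell import r, cams, job, models gives the robot as it stands.
- The arm moves only by the tool arm_command, never from a script. Its argument "commands" is a list of rows, each an object with "slide": the shift along the tool's x, y, z normalised to -1 to 1, where 1 is 0.1 m, a list of three; "rotation": the turn, a rotation vector about the tool's x, y, z normalised to -1 to 1, where 1 is 90 degrees, a list of three. In form: [{"slide": [x, y, z], "rotation": [rx, ry, rz]}, ...]. A call has 1 to 20 rows; each row is the pose to reach, as a shift and turn from the pose commanded when the call began, along the tool's axes at that moment; what a row does not reach only later rows make up. A row lasts 1/8 s, in which the tool goes at most 62.5 mm and 10.7 degrees, less where a joint would pass 70% of its speed; a pose out of reach is approached as far as the arm can. A call with a number of a shift or a turn outside -1 to 1 is refused whole. A call with a gripper value outside its range is refused whole. "claw" is the opening, from 0 (shut) to 1 (fully open), set as the call begins (left out, the last holds). The fingers move at their own pace and stop on an object; "force" is the grip in N (left out, the last holds). Time passes only in rows, so rows that repeat a pose let the fingers close. It gives the time, the measured TCP pose, the force, the opening and the grip force at its end, in the units of the state.
- r.get_state(): the state, without advancing time (a new reading comes with each control period).
- cams.snapshot(name): name is "scene" or "top" or "wrist"; returns a dict with "img" (400x640x3 uint8, red, green, blue), "z_map" (400x640 float32, m along the optical axis (not along the pixel's ray), 0 where there is no reading), "K" (3x3 intrinsics, pixels), "R" (3x3) and "t" (3): a world point X has camera coordinates R X + t; the wrist camera has in their place "T_tool_cam" (4x4, takes a point from camera to tool coordinates, whose origin is the TCP and whose axes are the flange's). Camera axes: x right, y down, z forward; pixel columns grow to the right and rows downward; lengths in m; the calibration is good to about 2 mm. A picture is of the moment at which its call begins: read the wrist's pose just before it.
- job.hand_in(): hands the job in; it is judged then, once.
Trained networks look in the newest picture that a camera, given by its name, has taken for a name from the list of things; names that differ only in an ending like _2 or _b are one class to them, and where a whole thing is asked for, a point or a joint stands for the part that bears it (a point fixed in the world has none). Each returns a list of dicts, best first, with "score" (0 to 1); they miss things now and then, are a little off and sometimes report something else, mostly with a low value. They report only what shows in the picture. A call takes as long as a camera call.
- models.search_frame(camera, name): "bbox" ([left, top, width, height] in pixels, round what is visible of it).
- models.place_of(camera, name): "uv" ([column, row] in pixels: a listed point, or the origin of a listed thing).
The state is a dict: "clock": time; "joint_positions": joint angles; "qvel": joint speeds; "effort": joint torques, N m; "position": TCP position; "eef_rot": TCP orientation; "contact_force": force on the tool from outside, world axes, zero at the start; "torque": the same for the moment, N m; "width": finger opening in m; "gripper_force": force on a finger pad.
Only numpy, scipy, OpenCV 4.12 (cv2) and the standard library are available. Lean on these libraries where they do the work, as an engineer would, in place of code of your own. Each camera call takes 0.05 s, during which the arm holds its last target. There are 200 camera calls.

## Working session

There is one attempt and no reset: what is moved stays moved. The work goes in short steps, Python scripts to look and compute and a tool call to move; the robot and the scene stay as the last step left them, time stands still between calls to the robot, and variables do not carry over. Pictures are saved under pics/ and viewed, at most 10 in all, crops included, and the job is handed in when it is done.

Besides the shell and the picture viewer there is one more tool, called after "Emit:" as name(argument=value, ...), one argument or row to a line, values as JSON. arm_command: Moves the arm, as the interface text tells. Scaled input: -1 to 1 covers 0.1 m each way for a shift and 90 degrees each way for a turn. Its arguments: {"type":"object","properties":{"commands":{"type":"array","items":{"type":"object","properties":{"slide":{"type":"array","items":{"type":"number"}},"rotation":{"type":"array","items":{"type":"number"}}}}},"claw":{"type":"number"},"force":{"type":"number"}},"required":["commands"]}

```bash
mkdir -p pics; cat > h.py <<'E'
import numpy as np, cv2
from workcell import r, cams, job, models
from scipy.spatial.transform import Rotation as Ro
def Ttool():
    s=r.get_state(); T=np.eye(4); T[:3,:3]=Ro.from_euler('xyz',s['eef_rot'],degrees=True).as_matrix(); T[:3,3]=s['position']; return T
def snap(n):
    T=Ttool(); d=cams.snapshot(n)
    if 'T_tool_cam' in d: d['Twc']=T@d['T_tool_cam']
    else:
        M=np.eye(4); M[:3,:3]=d['R']; M[:3,3]=d['t']; d['Twc']=np.linalg.inv(M)
    return d
def cloud(d):
    z=d['z_map']; v,u=np.mgrid[:400,:640]; K=d['K']
    P=np.stack([(u-K[0,2])/K[0,0]*z,(v-K[1,2])/K[1,1]*z,z],-1)
    W=P@d['Twc'][:3,:3].T+d['Twc'][:3,3]; W[z==0]=np.nan; return W
def ray(d,uv,h):
    K=d['K']; c=d['Twc'][:3,:3]@np.array([(uv[0]-K[0,2])/K[0,0],(uv[1]-K[1,2])/K[1,1],1]); o=d['Twc'][:3,3]
    return o+c*(h-o[2])/c[2]
def save(d,n): cv2.imwrite('pics/'+n,d['img'][:,:,::-1])
E
python3 - <<'E'
from h import *
print(r.get_state(), r.grip_depth)
H=dict(long_center=.015,short_center=.015,seat=.036,end_stop=.012,stand=.0,spare_die=0,step_gauge=0,clamp_knob=0)
for c in ['top','scene']:
    d=snap(c); save(d,c+'1.png'); W=cloud(d); print(c,d['Twc'][:3,3].round(3))
    for n,h in H.items():
        for p in models.place_of(c,n)[:2]:
            print(n,round(p['score'],2),np.round(p['uv']),ray(d,p['uv'],h).round(3))
E
```

```text
{'clock': 0.0, 'joint_positions': array([ 6.67166019e+01,  2.75509999e+01,  9.14943748e+01, -1.37975461e-03,
        6.10250147e+01, -2.66859297e+00]), 'qvel': array([-0.07297962,  0.08865767, -0.06587334, -0.14108805, -0.06856161,
       -0.01388966]), 'effort': array([ 2.34870553e-03, -9.50643396e+01, -4.30180013e+01,  1.30112935e-04,
        1.20227950e-02, -2.49385357e-05]), 'position': array([0.2286633 , 0.60800884, 0.23065536]), 'eef_rot': array([-1.79929631e+02, -2.07232867e-03,  1.59385863e+02]), 'contact_force': array([-0.44423834, -0.33067829,  0.440881  ]), 'torque': array([-0.01621613,  0.00277847, -0.0056145 ]), 'gripper_force': 0.0, 'width': 0.08541409444283111} -0.0187
top [ 0.412 -0.239  0.902]
long_center 0.57 [231. 239.] [ 0.463 -0.054  0.015]
short_center 0.63 [314. 237.] [ 0.471 -0.219  0.015]
seat 0.85 [392. 206.] [ 0.532 -0.368  0.036]
seat 0.52 [231. 241.] [ 0.459 -0.059  0.036]
end_stop 0.66 [393. 182.] [ 0.584 -0.375  0.012]
stand 0.7 [394. 210.] [ 0.529 -0.379  0.   ]
spare_die 0.86 [335. 191.] [ 0.566 -0.259  0.   ]
step_gauge 0.88 [348. 165.] [ 0.621 -0.285  0.   ]
clamp_knob 0.46 [310. 172.] [ 0.604 -0.206  0.   ]
scene [0.123 0.207 0.689]
long_center 0.73 [286. 296.] [ 0.452 -0.041  0.015]
short_center 0.87 [341. 230.] [ 0.472 -0.219  0.015]
seat 0.87 [366. 172.] [ 0.522 -0.364  0.036]
end_stop 0.61 [344. 166.] [ 0.586 -0.369  0.012]
stand 0.91 [362. 177.] [ 0.541 -0.377  0.   ]
spare_die 0.61 [321. 202.] [ 0.561 -0.26   0.   ]
step_gauge 0.61 [310. 185.] [ 0.616 -0.283  0.   ]
clamp_knob 0.46 [287. 208.] [ 0.606 -0.201  0.   ]
```

View pics/top1.png

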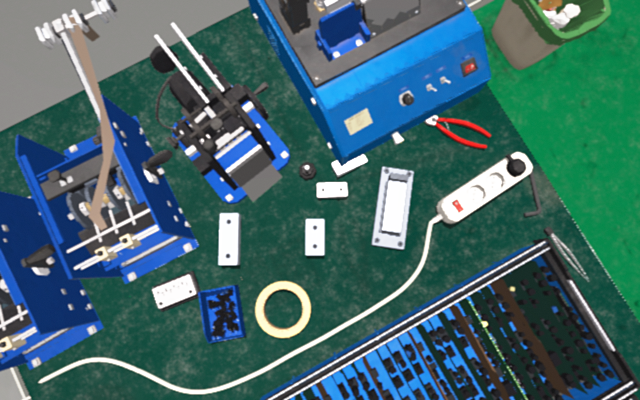

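View pics/scene1.png

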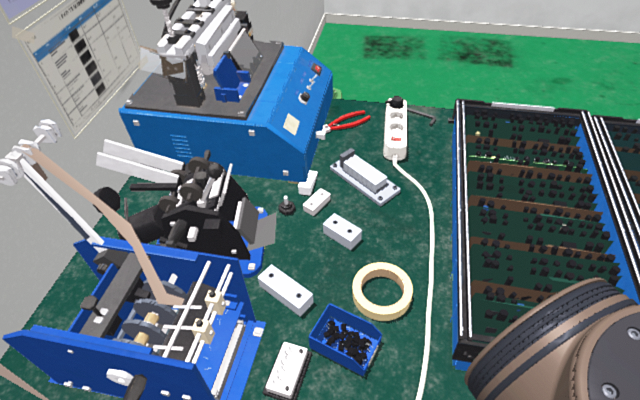

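The top view shows the long block at (229,239), longer than the short block at (315,237). The stand is at (393,207), with its end stop at the far (+x) end. I'll work out the layout geometry and the obstacle heights from the depth map.

```bash
python3 - <<'E'
from h import *
d=snap('top'); W=cloud(d); g=d['img'].astype(int)
bright=g.min(-1)>170
def box(l,t,rr,b,lo,hi):
    m=np.zeros((400,640),bool); m[t:b,l:rr]=1
    m&=(W[...,2]>lo)&(W[...,2]<hi); p=W[m]; 
    c,s,a=cv2.minAreaRect((p[:,:2]*1000).astype(np.float32)); print(m.sum(),np.round(c,1),np.round(s,1),round(a,1),'z',np.round(np.median(p[:,2]),4))
box(210,200,250,275,.022,.038)
box(300,210,330,262,.022,.038)
box(378,165,415,245,.028,.044)
box(365,155,420,255,.006,.018)
box(365,155,420,255,.0445,.06)
# height map max per 5cm grid
for x in np.arange(.1,.8,.1):
    print(round(x,2),[ (round(float(np.nanmax(q)),2) if (q:=W[...,2][(abs(W[...,0]-x)<.05)&(abs(W[...,1]-y)<.05)]).size else None) for y in np.arange(-.5,.7,.1)])
E
```

```text
997 [464.3 -50.8] [99.3 37.1] 1.6 z 0.0297
681 [ 471.1 -218. ] [68.5 35.3] 1.1 z 0.0297
992 [ 540.7 -373.5] [ 36.4 115.2] 82.4 z 0.0351
1370 [ 540.6 -356.1] [ 98.6 170.3] 82.7 z 0.012
112 [ 588.7 -379.3] [34.8 12.3] 83.6 z 0.0476
0.1 [None, None, None, None, None, None, None, None, None, None, None, None]
0.2 [0.11, 0.11, 0.11, 0.11, 0.11, 0.01, 0.01, 0.01, 0.08, -0.0, None, None]
0.3 [0.11, 0.11, 0.11, 0.11, 0.05, 0.05, 0.03, 0.19, 0.19, 0.05, None, None]
0.4 [0.11, 0.11, 0.01, 0.03, 0.05, 0.05, 0.19, 0.19, 0.19, None, None, None]
0.5 [0.05, 0.04, 0.04, 0.03, 0.05, 0.19, 0.21, 0.21, 0.19, 0.01, None, None]
0.6 [0.05, 0.07, 0.15, 0.15, 0.23, 0.23, 0.25, 0.21, 0.19, 0.0, None, None]
0.7 [0.15, 0.17, 0.18, 0.19, 0.19, 0.21, 0.31, 0.31, 0.01, 0.06, -0.01, None]
```

Emit:
arm_command(
  commands=[
    {"slide":[0,0,-0.6]},
    {"slide":[-0.3,-0.3,-0.8]},
    {"slide":[-0.92,-0.82,-0.8]},
    {"slide":[-0.92,-0.82,-0.8]},
  ],
  claw=1,
)

```text
schema error: expected keys slide, rotation
```

Emit:
arm_command(
  commands=[
    {"slide":[-0.46,-0.41,0]},
    {"slide":[-0.92,-0.82,0]},
    {"slide":[-0.92,-0.82,0]},
  ],
)

```text
schema error: expected keys slide, rotation
```

Emit:
arm_command(
  commands=[
    {"slide":[-0.46,-0.41,0]},
    {"slide":[-0.92,-0.82,0]},
    {"slide":[-0.92,-0.82,0]},
  ],
)

```text
schema error: expected keys slide, rotation
```

Emit:
arm_command(
  commands=[
    {"slide":[-0.3,-0.47,0]},
    {"slide":[-0.59,-0.95,0]},
    {"slide":[-0.59,-0.95,0]},
  ],
)

```text
schema error: expected keys slide, rotation
```

Emit:
arm_command(
  commands=[
    {"slide":[-0.3,-0.47,0]},
    {"slide":[-0.59,-0.95,0]},
    {"slide":[-0.59,-0.95,0]},
  ],
)

```text
schema error: expected keys slide, rotation
```

Emit:
arm_command(
  commands=[
    {"slide":[-0.3,-0.47,0],"rotation":[0,0,-0.1]},
    {"slide":[-0.59,-0.95,0],"rotation":[0,0,-0.247]},
    {"slide":[-0.59,-0.95,0],"rotation":[0,0,-0.247]},
    {"slide":[-0.59,-0.95,0],"rotation":[0,0,-0.247]},
    {"slide":[-0.59,-0.95,0],"rotation":[0,0,-0.247]},
  ],
)

```text
clock: 1.58
position: [0.2506, 0.4993, 0.2314]
eef_rot: [180.0, 0.0, -178.4]
contact_force: [-0.8, 0.2, -0.2]
width: 0.0853
gripper_force: 0.0
```

Emit:
arm_command(
  commands=[
    {"slide":[0,0,-0.6],"rotation":[0,0,0]},
    {"slide":[-0.3,-0.4,-0.8],"rotation":[0,0,0]},
    {"slide":[-0.7,-1,-0.8],"rotation":[0,0,0]},
    {"slide":[-0.7,-1,-0.8],"rotation":[0,0,0]},
  ],
  claw=1,
)

```text
clock: 2.08
position: [0.3249, 0.3989, 0.3116]
eef_rot: [-180.0, 0.0, -178.5]
contact_force: [-0.9, 0.5, -0.7]
width: 0.085
gripper_force: 0.0
```

Emit:
arm_command(
  commands=[
    {"slide":[-0.4,-0.5,0],"rotation":[0,0,0]},
    {"slide":[-0.8,-1,0],"rotation":[0,0,0]},
    {"slide":[-0.8,-1,0],"rotation":[0,0,0]},
  ],
)

```text
clock: 2.45
position: [0.4083, 0.3011, 0.3111]
eef_rot: [-180.0, 0.0, -178.6]
contact_force: [-1.2, 0.9, 0.6]
width: 0.0851
gripper_force: 0.0
```

Emit:
arm_command(
  commands=[
    {"slide":[-0.2,-0.5,0],"rotation":[0,0,0]},
    {"slide":[-0.4,-1,0],"rotation":[0,0,0]},
    {"slide":[-0.4,-1,0],"rotation":[0,0,0]},
  ],
)

```text
clock: 2.82
position: [0.4499, 0.2028, 0.3111]
eef_rot: [-180.0, -0.0, -178.6]
contact_force: [-0.3, 0.0, 0.8]
width: 0.0853
gripper_force: 0.0
```

Emit:
arm_command(
  commands=[
    {"slide":[-0.1,-0.5,0],"rotation":[0,0,0]},
    {"slide":[-0.2,-1,0],"rotation":[0,0,0]},
    {"slide":[-0.2,-1,0],"rotation":[0,0,0]},
  ],
)

```text
clock: 3.2
position: [0.4723, 0.1039, 0.3112]
eef_rot: [-180.0, -0.0, -178.5]
contact_force: [-0.7, 0.4, -0.6]
width: 0.0852
gripper_force: 0.0
```

Emit:
arm_command(
  commands=[
    {"slide":[0,-0.5,0],"rotation":[0,0,0]},
    {"slide":[0,-1,0],"rotation":[0,0,0]},
    {"slide":[0,-1,0],"rotation":[0,0,0]},
  ],
)

```text
clock: 3.58
position: [0.4749, 0.0043, 0.3112]
eef_rot: [180.0, -0.0, -178.5]
contact_force: [0.2, -0.0, 0.1]
width: 0.0854
gripper_force: 0.0
```

Emit:
arm_command(
  commands=[
    {"slide":[0,-0.25,0],"rotation":[0,0,0]},
    {"slide":[0,-0.5,0],"rotation":[0,0,0]},
    {"slide":[0,-0.5,0],"rotation":[0,0,0]},
    {"slide":[0,-0.5,0],"rotation":[0,0,0]},
    {"slide":[0,-0.5,0],"rotation":[0,0,0]},
  ],
)

```text
clock: 4.2
position: [0.4761, -0.0439, 0.3113]
eef_rot: [180.0, -0.0, -178.3]
contact_force: [-0.4, 0.0, 0.0]
width: 0.0852
gripper_force: 0.0
```

```bash
cat >> h.py <<'E'
def rect(W,m):
    p=W[m]; c,s,a=cv2.minAreaRect((p[:,:2]*1000).astype(np.float32)); print(m.sum(),np.round(c,1),np.round(s,1),round(a,2),'z',np.round(np.median(p[:,2])*1000,1))
E
python3 - <<'E'
from h import *
d=snap('wrist'); save(d,'w1.png'); W=cloud(d); z=W[...,2]
print(d['T_tool_cam'].round(3), d['K'][0,0])
near=np.hypot(W[...,0]-.464,W[...,1]+.051)<.07
rect(W,near&(z>.022)&(z<.038))
print(models.place_of('wrist','long_center')[:2])
for p in models.place_of('wrist','long_center')[:1]: print(ray(d,p['uv'],.015))
t=(z>.06); p=W[t]; k=(p[:,0]<.56)&(p[:,0]>.38); print('machine min y',np.nanmin(p[k][:,1]))
E
```

```text
[[ 0.001 -0.951 -0.308  0.079]
 [ 1.     0.001 -0.     0.   ]
 [ 0.    -0.308  0.951 -0.143]
 [ 0.     0.     0.     1.   ]] 289.8443449864224
1693 [461.4 -50.7] [99.5 35.5] 2.12 z 30.4
[{'uv': [313.5, 151.0], 'score': 0.6}, {'uv': [112.3, 183.7], 'score': 0.35}]
[ 0.46625208 -0.04991596  0.015     ]
machine min y -0.11908899581370452
```

View pics/w1.png

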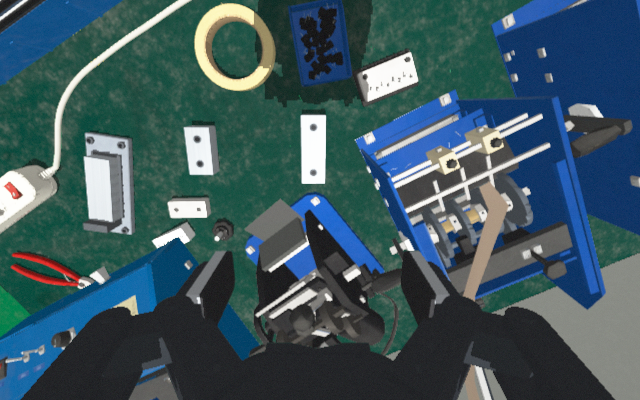

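```bash
python3 - <<'E'
from h import *
for c in ['top','wrist']:
    d=snap(c); W=cloud(d); z=W[...,2]; v=np.mgrid[:400,:640][0]
    m=(z>.05)&(z<.22)&((c=='top')|(v<240))
    for x in np.arange(.40,.60,.02):
        k=m&(abs(W[...,0]-x)<.01)&(W[...,1]>-.12)&(W[...,1]<.1)
        if k.any(): i=np.argmin(np.where(k,W[...,1],9)); print(c,round(x,2),W.reshape(-1,3)[i].round(3))
E
```

```text
top 0.44 [0.449 0.069 0.069]
top 0.46 [0.464 0.02  0.129]
top 0.48 [0.47  0.024 0.155]
top 0.5 [0.49  0.035 0.069]
top 0.56 [ 0.57  -0.082  0.051]
top 0.58 [ 0.59  -0.104  0.05 ]
wrist 0.44 [0.45  0.064 0.073]
wrist 0.46 [0.462 0.021 0.107]
wrist 0.48 [0.47  0.026 0.162]
wrist 0.5 [0.49  0.033 0.083]
wrist 0.52 [0.51  0.046 0.148]
wrist 0.54 [0.53  0.057 0.111]
wrist 0.56 [ 0.569 -0.082  0.052]
wrist 0.58 [ 0.588 -0.103  0.052]
```

Emit:
arm_command(
  commands=[
    {"slide":[0.13,-0.07,0.4],"rotation":[0,0,0]},
    {"slide":[0.13,-0.07,0.8],"rotation":[0,0,0]},
    {"slide":[0.13,-0.07,1],"rotation":[0,0,0]},
    {"slide":[0.13,-0.07,1],"rotation":[0,0,0]},
  ],
  claw=0.75,
)

```text
clock: 4.95
position: [0.4624, -0.0524, 0.2103]
eef_rot: [180.0, -0.2, -178.4]
contact_force: [-0.5, 0.3, 0.6]
width: 0.064
gripper_force: 0.0
```

Emit:
arm_command(
  commands=[
    {"slide":[0,0,0.4],"rotation":[0,0,0]},
    {"slide":[0,0,0.8],"rotation":[0,0,0]},
    {"slide":[0,0,1],"rotation":[0,0,0]},
    {"slide":[0,0,1],"rotation":[0,0,0]},
    {"slide":[0,0,1],"rotation":[0,0,0]},
  ],
)

```text
clock: 5.58
position: [0.4642, -0.0527, 0.1126]
eef_rot: [-180.0, 0.1, -178.4]
contact_force: [0.4, 0.2, -1.0]
width: 0.0641
gripper_force: 0.0
```

```bash
python3 - <<'E'
from h import *
s=r.get_state();print(s['position'],s['eef_rot'],s['width'])
d=snap('wrist'); W=cloud(d); z=W[...,2]
near=np.hypot(W[...,0]-.464,W[...,1]+.051)<.07
rect(W,near&(z>.022)&(z<.036)); save(d,'w2.png')
E
```

```text
[ 0.46417658 -0.05267141  0.11256509] [-1.79981401e+02  9.43332484e-02 -1.78385224e+02] 0.06407700273802525
5059 [461.7 -50.3] [99.6 36. ] 1.51 z 30.4
```

View pics/w2.png

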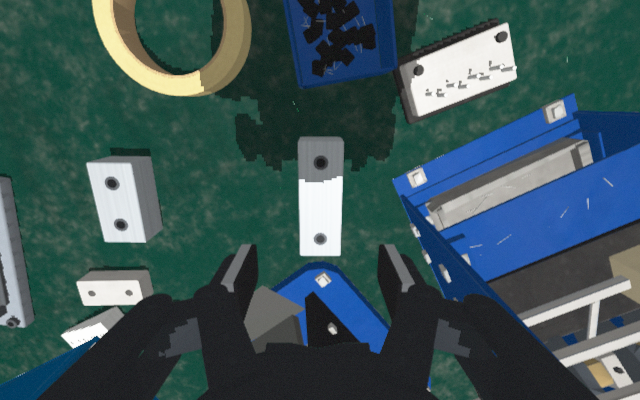

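The long block fills (300–343, 137–255), centred between the fingers, and there's room beside the machine at column 395. I'll go down and grip it.

Emit:
arm_command(
  commands=[
    {"slide":[0.025,0.024,0.3],"rotation":[0,0,0]},
    {"slide":[0.025,0.024,0.6],"rotation":[0,0,0]},
    {"slide":[0.025,0.024,0.9],"rotation":[0,0,0]},
    {"slide":[0.025,0.024,1],"rotation":[0,0,0]},
    {"slide":[0.025,0.024,1],"rotation":[0,0,0]},
    {"slide":[0.025,0.024,1],"rotation":[0,0,0]},
  ],
)

```text
clock: 6.38
position: [0.4614, -0.0503, 0.0124]
eef_rot: [-180.0, 0.1, -178.4]
contact_force: [0.5, -0.3, -0.7]
width: 0.064
gripper_force: 0.0
```

Emit:
arm_command(
  commands=[
    {"slide":[0,0,0.03],"rotation":[0,0,0]},
    {"slide":[0,0,0.07],"rotation":[0,0,0]},
    {"slide":[0,0,0.07],"rotation":[0,0,0]},
    {"slide":[0,0,0.07],"rotation":[0,0,0]},
  ],
)

```text
clock: 6.88
position: [0.4606, -0.0502, 0.0043]
eef_rot: [180.0, -0.0, -178.4]
contact_force: [0.3, 0.2, 0.4]
width: 0.064
gripper_force: 0.0
```

Emit:
arm_command(
  commands=[
    {"slide":[0,0,0],"rotation":[0,0,0]},
    {"slide":[0,0,0],"rotation":[0,0,0]},
    {"slide":[0,0,0],"rotation":[0,0,0]},
    {"slide":[0,0,0],"rotation":[0,0,0]},
    {"slide":[0,0,0],"rotation":[0,0,0]},
    {"slide":[0,0,0],"rotation":[0,0,0]},
    {"slide":[0,0,0],"rotation":[0,0,0]},
    {"slide":[0,0,0],"rotation":[0,0,0]},
  ],
  claw=0,
  force=80,
)

```text
clock: 7.88
position: [0.4607, -0.0503, 0.0046]
eef_rot: [-180.0, 0.0, -178.4]
contact_force: [-1.5, -0.0, 10.2]
width: 0.0345
gripper_force: 80.1
```

Emit:
arm_command(
  commands=[
    {"slide":[0,0,-0.1],"rotation":[0,0,0]},
    {"slide":[0,0,-0.4],"rotation":[0,0,0]},
    {"slide":[0,0,-0.8],"rotation":[0,0,0]},
    {"slide":[0,0,-1],"rotation":[0,0,0]},
    {"slide":[0,0,-1],"rotation":[0,0,0]},
  ],
)

```text
clock: 8.5
position: [0.4615, -0.0503, 0.1057]
eef_rot: [-180.0, 0.2, -178.4]
contact_force: [0.2, -0.8, -3.7]
width: 0.0344
gripper_force: 80.9
```

Emit:
arm_command(
  commands=[
    {"slide":[0,-0.2,-0.2],"rotation":[0,0,0]},
    {"slide":[0,-0.5,-0.6],"rotation":[0,0,0]},
    {"slide":[0,-0.8,-1],"rotation":[0,0,0]},
    {"slide":[0,-1,-1],"rotation":[0,0,0]},
    {"slide":[0,-1,-1],"rotation":[0,0,0]},
  ],
)

```text
clock: 9.12
position: [0.4631, -0.1511, 0.2035]
eef_rot: [180.0, -0.0, -178.5]
contact_force: [-0.5, 1.0, -3.9]
width: 0.0349
gripper_force: 81.0
```

Emit:
arm_command(
  commands=[
    {"slide":[-0.1,-0.3,0],"rotation":[0,0,0]},
    {"slide":[-0.2,-0.6,0],"rotation":[0,0,0]},
    {"slide":[-0.3,-1,0],"rotation":[0,0,0]},
    {"slide":[-0.3,-1,0],"rotation":[0,0,0]},
  ],
)

```text
clock: 9.62
position: [0.4966, -0.2506, 0.2027]
eef_rot: [180.0, -0.1, -178.5]
contact_force: [0.4, 1.5, -4.1]
width: 0.0345
gripper_force: 81.5
```

Emit:
arm_command(
  commands=[
    {"slide":[0,-0.3,0],"rotation":[0,0,0.03]},
    {"slide":[0,-0.6,0],"rotation":[0,0,0.07]},
    {"slide":[0,-1,0],"rotation":[0,0,0.1]},
    {"slide":[0,-1,0],"rotation":[0,0,0.1]},
    {"slide":[0,-1,0],"rotation":[0,0,0.1]},
    {"slide":[0,-1,0],"rotation":[0,0,0.1]},
  ],
)

```text
clock: 10.38
position: [0.4989, -0.3478, 0.2038]
eef_rot: [180.0, -0.1, 172.7]
contact_force: [-0.3, -0.3, -3.8]
width: 0.0343
gripper_force: 81.8
```

```bash
python3 - <<'E'
from h import *
s=r.get_state();print(s['position'],s['eef_rot'],s['width'],s['contact_force'],s['torque'])
d=snap('wrist'); W=cloud(d); z=W[...,2]; save(d,'w3.png')
near=np.hypot(W[...,0]-.54,W[...,1]+.374)<.11
rect(W,near&(z>.028)&(z<.042)); rect(W,near&(z>.007)&(z<.0145));rect(W,near&(z>.0445)&(z<.055))
for n,h in [('seat',.036),('stand',0),('end_stop',.012)]:
    for p in models.place_of('wrist',n)[:1]: print(n,p['score'],p['uv'],ray(d,p['uv'],h).round(4))
T=Ttool(); P=(W-T[:3,3])@T[:3,:3]
m=(abs(P[...,1])<.016)&(abs(P[...,0])<.08)&(abs(P[...,2])<.06); q=P[m]; 
for c in np.arange(-.05,.06,.01):
    k=abs(q[:,0]-c)<.005
    if k.sum()>3: print('held x',round(c,3),k.sum(),np.median(q[k][:,2]).round(4))
print(q[:,0].min(),q[:,0].max())
E
```

```text
[ 0.49894936 -0.34783177  0.20383201] [ 1.79957697e+02 -5.77014048e-02  1.72685750e+02] 0.03425235489147035 [-0.306248   -0.274009   -3.82659155] [ 0.01973306 -0.04138693 -0.00098124]
506 [ 501.3 -424.8] [ 41.2 150.6] 27.62 z 40.2
1809 [ 512.4 -371.1] [213.6 127.5] 89.64 z 12.3
5 [ 537.4 -483. ] [1.5 1.3] 79.84 z 47.0
held x -0.04 213 -0.0253
held x -0.03 1039 -0.0253
held x -0.02 1098 -0.0253
held x -0.01 1162 -0.0253
held x 0.0 1248 -0.0253
held x 0.01 1340 -0.0253
held x 0.02 1435 -0.0253
held x 0.03 1533 -0.0254
held x 0.04 1662 -0.0253
held x 0.05 1637 -0.0216
-0.03958612535024756 0.04918210720790661
```

View pics/w3.png

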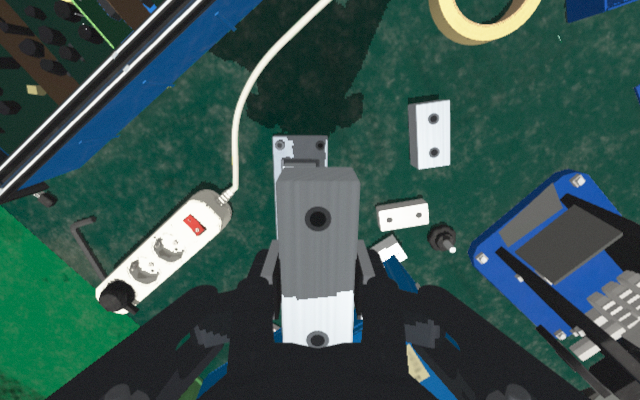

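The block is held level and hides the stand, which only shows at (300,150). I'll step aside to measure the stand up close.

Emit:
arm_command(
  commands=[
    {"slide":[0.2,0.4,0],"rotation":[0,0,0]},
    {"slide":[0.4,0.8,0],"rotation":[0,0,0]},
    {"slide":[0.4,1,0],"rotation":[0,0,0]},
    {"slide":[0.4,1,0],"rotation":[0,0,0]},
    {"slide":[0.4,1,0],"rotation":[0,0,0]},
    {"slide":[0.4,1,0],"rotation":[0,0,0]},
  ],
)

```text
clock: 11.32
position: [0.4726, -0.2457, 0.2042]
eef_rot: [-180.0, 0.0, 172.6]
contact_force: [0.1, -1.1, -3.3]
width: 0.0349
gripper_force: 81.9
```

```bash
python3 - <<'E'
from h import *
s=r.get_state();print(s['position'],s['eef_rot'])
d=snap('wrist'); W=cloud(d); z=W[...,2]; save(d,'w4.png')
a=np.radians(-7.2); ex=np.array([np.cos(a),np.sin(a)]); ey=np.array([-ex[1],ex[0]])
D=W[...,:2]-np.array([.536,-.373]); lx=D@ex; ly=D@ey
near=(abs(lx)<.1)&(abs(ly)<.045)
for lo,hi in [(.028,.044),(.008,.0145),(.0445,.055)]: rect(W,near&(z>lo)&(z<hi))
m=near&(z>.028)&(z<.044)&(abs(lx)<.035)&(abs(ly)<.022); print('top z',np.median(z[m]),'y edges',np.percentile(ly[m],[0,1,99,100]))
for c in np.arange(-.03,.04,.01):
    k=m&(abs(lx-c)<.005); print(round(c,2),ly[k].min().round(4),ly[k].max().round(4))
for n,h in [('seat',.036),('stand',0),('end_stop',.012)]:
    for p in models.place_of('wrist',n)[:1]: print(n,p['score'],p['uv'],ray(d,p['uv'],h).round(4))
E
```

```text
[ 0.47260137 -0.24574498  0.20424804] [-1.79985727e+02  1.37044033e-02  1.72584337e+02]
2645 [ 536.6 -372.7] [ 36.7 111.5] 82.25 z 35.7
2108 [ 528.1 -371.5] [ 63.9 153.7] 82.34 z 12.3
232 [ 586.6 -379.3] [36.1 12.3] 81.35 z 48.3
top z 0.03572172939576748 y edges [-0.01809666 -0.01724152  0.01838004  0.01867082]
-0.03 -0.0173 0.0185
-0.02 -0.0178 0.0185
-0.01 -0.0175 0.0187
0.0 -0.0177 0.0186
0.01 -0.0181 0.0184
0.02 -0.0175 0.0185
0.03 -0.018 0.0183Traceback (most recent call last):
  File "<stdin>", line 10, in <module>
    return umr_minimum(a, axis, None, out, keepdims, initial, where)
ValueError: zero-size array to reduction operation minimum which has no identity
```

View pics/w4.png

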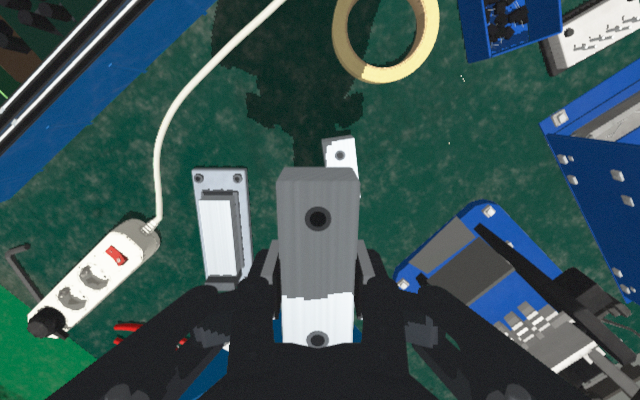

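Emit:
arm_command(
  commands=[
    {"slide":[-0.15,-0.4,0],"rotation":[0,0,0.0037]},
    {"slide":[-0.3,-0.8,0],"rotation":[0,0,0.0037]},
    {"slide":[-0.38,-1,0],"rotation":[0,0,0.0037]},
    {"slide":[-0.38,-1,0],"rotation":[0,0,0.0037]},
  ],
)

```text
clock: 11.88
position: [0.4972, -0.351, 0.2038]
eef_rot: [-180.0, 0.0, 172.2]
contact_force: [-0.2, 0.7, -4.0]
width: 0.0347
gripper_force: 81.9
```

Emit:
arm_command(
  commands=[
    {"slide":[0,-0.17,0.2],"rotation":[0,0,0]},
    {"slide":[0,-0.17,0.5],"rotation":[0,0,0]},
    {"slide":[0,-0.17,0.8],"rotation":[0,0,0]},
    {"slide":[0,-0.17,1],"rotation":[0,0,0]},
    {"slide":[0,-0.17,1],"rotation":[0,0,0]},
    {"slide":[0,-0.17,1],"rotation":[0,0,0]},
  ],
)

```text
clock: 12.62
position: [0.4949, -0.3661, 0.1045]
eef_rot: [-180.0, 0.0, 172.3]
contact_force: [0.3, 0.2, -3.4]
width: 0.0347
gripper_force: 81.8
```

```bash
python3 - <<'E'
from h import *
s=r.get_state();print(s['position'],s['eef_rot'],s['contact_force'])
T=Ttool(); a=np.radians(-7.75); ex=np.array([np.cos(a),np.sin(a),0]); print((np.array([.531,-.3717,0])-.036*ex-T[:3,3])@T[:3,:3])
for _ in range(2):
  d=snap('top')
E
```

```text
[ 0.49489595 -0.36606341  0.10454034] [-1.79990607e+02  1.15896607e-02  1.72285265e+02] [ 0.34992296  0.15677163 -3.39406041]
[-0.00051279 -0.00069963  0.10454056]
```

Emit:
arm_command(
  commands=[
    {"slide":[-0.005,-0.007,0.2],"rotation":[0,0,0]},
    {"slide":[-0.005,-0.007,0.4],"rotation":[0,0,0]},
    {"slide":[-0.005,-0.007,0.55],"rotation":[0,0,0]},
    {"slide":[-0.005,-0.007,0.55],"rotation":[0,0,0]},
    {"slide":[-0.005,-0.007,0.55],"rotation":[0,0,0]},
  ],
)

```text
clock: 13.35
position: [0.4956, -0.3669, 0.05]
eef_rot: [-180.0, 0.0, 172.3]
contact_force: [0.2, 1.2, -3.4]
width: 0.0351
gripper_force: 81.9
```

Emit:
arm_command(
  commands=[
    {"slide":[0,0,0.01],"rotation":[0,0,0]},
    {"slide":[0,0,0.02],"rotation":[0,0,0]},
    {"slide":[0,0,0.03],"rotation":[0,0,0]},
    {"slide":[0,0,0.04],"rotation":[0,0,0]},
    {"slide":[0,0,0.05],"rotation":[0,0,0]},
    {"slide":[0,0,0.05],"rotation":[0,0,0]},
  ],
)

```text
clock: 14.1
position: [0.4952, -0.3666, 0.0442]
eef_rot: [180.0, -0.0, 172.3]
contact_force: [-0.7, 0.6, -3.4]
width: 0.0342
gripper_force: 81.9
```

Now in half-millimetre steps.

Emit:
arm_command(
  commands=[
    {"slide":[0,0,0.005],"rotation":[0,0,0]},
    {"slide":[0,0,0.01],"rotation":[0,0,0]},
    {"slide":[0,0,0.015],"rotation":[0,0,0]},
    {"slide":[0,0,0.02],"rotation":[0,0,0]},
    {"slide":[0,0,0.02],"rotation":[0,0,0]},
  ],
)

```text
clock: 14.72
position: [0.4952, -0.3666, 0.0422]
eef_rot: [180.0, -0.0, 172.3]
contact_force: [0.3, 0.7, -3.4]
width: 0.0349
gripper_force: 81.9
```

Emit:
arm_command(
  commands=[
    {"slide":[0,0,0.005],"rotation":[0,0,0]},
    {"slide":[0,0,0.01],"rotation":[0,0,0]},
    {"slide":[0,0,0.01],"rotation":[0,0,0]},
  ],
)

```text
clock: 15.1
position: [0.4952, -0.3666, 0.0413]
eef_rot: [180.0, -0.0, 172.3]
contact_force: [0.1, -0.9, -4.4]
width: 0.0347
gripper_force: 81.9
```

Emit:
arm_command(
  commands=[
    {"slide":[0,0,0.005],"rotation":[0,0,0]},
    {"slide":[0,0,0.01],"rotation":[0,0,0]},
    {"slide":[0,0,0.01],"rotation":[0,0,0]},
  ],
)

```text
clock: 15.48
position: [0.4952, -0.3666, 0.0402]
eef_rot: [180.0, -0.0, 172.3]
contact_force: [0.3, 0.2, -4.2]
width: 0.0348
gripper_force: 81.9
```

Emit:
arm_command(
  commands=[
    {"slide":[0,0,0.005],"rotation":[0,0,0]},
    {"slide":[0,0,0.005],"rotation":[0,0,0]},
  ],
)

```text
clock: 15.72
position: [0.4953, -0.3666, 0.04]
eef_rot: [-180.0, 0.0, 172.3]
contact_force: [-1.0, 1.1, 2.7]
width: 0.0348
gripper_force: 82.7
```

Emit:
arm_command(
  commands=[
    {"slide":[0,0,0.003],"rotation":[0,0,0]},
    {"slide":[0,0,0.003],"rotation":[0,0,0]},
  ],
)

```text
clock: 15.98
position: [0.4952, -0.3666, 0.04]
eef_rot: [-180.0, 0.0, 172.3]
contact_force: [-2.6, 2.8, 8.6]
width: 0.0346
gripper_force: 83.7
```

Emit:
arm_command(
  commands=[
    {"slide":[0,0,0.003],"rotation":[0,0,0]},
    {"slide":[0,0,0.003],"rotation":[0,0,0]},
    {"slide":[0,0,0.003],"rotation":[0,0,0]},
  ],
)

```text
clock: 16.35
position: [0.4952, -0.3666, 0.04]
eef_rot: [-180.0, 0.0, 172.3]
contact_force: [-3.0, 2.3, 12.2]
width: 0.0343
gripper_force: 84.3
```

```bash
python3 - <<'E'
from h import *
s=r.get_state();print(s['position'],s['eef_rot'],s['contact_force'],s['torque'])
d=snap('wrist'); W=cloud(d); T=Ttool(); P=(W-T[:3,3])@T[:3,:3]
m=(abs(P[...,1])<.016)&(abs(P[...,0]-.02)<.02)&(abs(P[...,2]+.025)<.01); q=P[m]; 
A=np.c_[q[:,:2],np.ones(len(q))]; print('tilt',np.linalg.lstsq(A,q[:,2],rcond=None)[0])
k=(abs(P[...,2]+.0253)<.004)&(abs(P[...,1])<.014); print('xmax',P[k][:,0].max())
E
```

```text
[ 0.49521518 -0.36662926  0.03995106] [-1.79990332e+02  1.25182103e-02  1.72279170e+02] [-2.99938167  2.29461338 12.21003883] [ 0.48707987  0.69418105 -0.02925027]
tilt [-0.00208175  0.00258566 -0.02583368]
xmax 0.04874484828359569
```

Emit:
arm_command(
  commands=[
    {"slide":[-0.025,0,0],"rotation":[0,0,0]},
    {"slide":[-0.05,0,0],"rotation":[0,0,0]},
    {"slide":[-0.075,0,0],"rotation":[0,0,0]},
    {"slide":[-0.1,0,0],"rotation":[0,0,0]},
  ],
)

```text
clock: 16.9
position: [0.5032, -0.3674, 0.0399]
eef_rot: [179.9, -0.2, 172.3]
contact_force: [-18.5, 2.7, 23.5]
width: 0.0345
gripper_force: 85.5
```

Emit:
arm_command(
  commands=[
    {"slide":[-0.025,0,-0.003],"rotation":[0,0,0]},
    {"slide":[-0.05,0,-0.003],"rotation":[0,0,0]},
    {"slide":[-0.075,0,-0.003],"rotation":[0,0,0]},
  ],
)

```text
clock: 17.27
position: [0.5113, -0.3686, 0.04]
eef_rot: [180.0, -0.1, 172.3]
contact_force: [-12.9, 1.2, 15.4]
width: 0.035
gripper_force: 84.3
```

Emit:
arm_command(
  commands=[
    {"slide":[-0.025,0,0],"rotation":[0,0,0]},
    {"slide":[-0.05,0,0],"rotation":[0,0,0]},
    {"slide":[-0.075,0,0],"rotation":[0,0,0]},
  ],
)

```text
clock: 17.65
position: [0.5187, -0.3697, 0.04]
eef_rot: [180.0, -0.1, 172.3]
contact_force: [-12.8, 1.4, 15.8]
width: 0.0346
gripper_force: 84.3
```

```bash
python3 - <<'E'
from h import *
s=r.get_state();print(s['position'],s['eef_rot'],s['contact_force'],s['torque'])
a=np.radians(-7.75); ex=np.array([np.cos(a),np.sin(a)]); D=s['position'][:2]-np.array([.531,-.3717]); print('along',D@ex,'across',D@[-ex[1],ex[0]])
E
```

```text
[ 0.51869494 -0.36965967  0.04001161] [ 1.79968540e+02 -1.23847904e-01  1.72288576e+02] [-12.8139768    1.37825329  15.81336905] [ 0.19509492  1.95899597 -0.05216757]
along -0.012467802943584053 across 0.00036234854889236946
```

Emit:
arm_command(
  commands=[
    {"slide":[-0.02,0,0],"rotation":[0,0,0]},
    {"slide":[-0.04,0,0],"rotation":[0,0,0]},
    {"slide":[-0.06,0,0],"rotation":[0,0,0]},
    {"slide":[-0.07,0,0],"rotation":[0,0,0]},
  ],
)

```text
clock: 18.15
position: [0.5257, -0.3706, 0.04]
eef_rot: [180.0, -0.1, 172.3]
contact_force: [-12.4, 1.4, 15.2]
width: 0.0344
gripper_force: 84.2
```

Emit:
arm_command(
  commands=[
    {"slide":[-0.01,0,0],"rotation":[0,0,0]},
    {"slide":[-0.02,0,0],"rotation":[0,0,0]},
  ],
)

```text
clock: 18.4
position: [0.5275, -0.3709, 0.04]
eef_rot: [180.0, -0.1, 172.3]
contact_force: [-12.5, 1.2, 15.5]
width: 0.0343
gripper_force: 84.2
```

Emit:
arm_command(
  commands=[
    {"slide":[-0.01,0,0],"rotation":[0,0,0]},
  ],
)

```text
clock: 18.52
position: [0.5286, -0.371, 0.04]
eef_rot: [180.0, -0.1, 172.3]
contact_force: [-12.6, 1.7, 14.4]
width: 0.0348
gripper_force: 84.2
```

Emit:
arm_command(
  commands=[
    {"slide":[-0.01,0,0],"rotation":[0,0,0]},
    {"slide":[-0.01,0,0],"rotation":[0,0,0]},
  ],
)

```text
clock: 18.77
position: [0.5297, -0.3712, 0.04]
eef_rot: [180.0, -0.1, 172.3]
contact_force: [-11.6, 2.8, 14.4]
width: 0.0347
gripper_force: 84.2
```

Emit:
arm_command(
  commands=[
    {"slide":[-0.01,0,0],"rotation":[0,0,0]},
    {"slide":[-0.01,0,0],"rotation":[0,0,0]},
  ],
)

```text
clock: 19.02
position: [0.5303, -0.3712, 0.04]
eef_rot: [180.0, -0.1, 172.3]
contact_force: [-14.3, 2.2, 15.9]
width: 0.0347
gripper_force: 84.5
```

Emit:
arm_command(
  commands=[
    {"slide":[-0.007,0,0],"rotation":[0,0,0]},
    {"slide":[-0.007,0,0],"rotation":[0,0,0]},
    {"slide":[-0.007,0,0],"rotation":[0,0,0]},
  ],
)

```text
clock: 19.4
position: [0.5303, -0.3712, 0.04]
eef_rot: [179.9, -0.2, 172.3]
contact_force: [-19.0, 1.7, 20.4]
width: 0.0347
gripper_force: 84.9
```

It stopped advancing while the force along the slide grew, so it has reached the stop. I'll push slightly more to be sure, easing the downward press a little.

Emit:
arm_command(
  commands=[
    {"slide":[-0.006,0,-0.003],"rotation":[0,0,0]},
    {"slide":[-0.01,0,-0.003],"rotation":[0,0,0]},
    {"slide":[-0.01,0,-0.003],"rotation":[0,0,0]},
    {"slide":[-0.01,0,-0.003],"rotation":[0,0,0]},
  ],
)

```text
clock: 19.9
position: [0.5303, -0.3712, 0.04]
eef_rot: [179.9, -0.3, 172.3]
contact_force: [-23.8, -1.3, 18.8]
width: 0.0349
gripper_force: 84.8
```

Emit:
arm_command(
  commands=[
    {"slide":[0.01,0,0],"rotation":[0,0,0]},
    {"slide":[0.01,0,0],"rotation":[0,0,0]},
  ],
)

```text
clock: 20.15
position: [0.5303, -0.3712, 0.04]
eef_rot: [179.9, -0.2, 172.3]
contact_force: [-17.4, 0.6, 14.4]
width: 0.0347
gripper_force: 84.1
```

Emit:
arm_command(
  commands=[
    {"slide":[0,0,0],"rotation":[0,0,0]},
    {"slide":[0,0,0],"rotation":[0,0,0]},
    {"slide":[0,0,0],"rotation":[0,0,0]},
    {"slide":[0,0,0],"rotation":[0,0,0]},
    {"slide":[0,0,0],"rotation":[0,0,0]},
    {"slide":[0,0,0],"rotation":[0,0,0]},
  ],
  claw=0.75,
)

```text
clock: 20.9
position: [0.5326, -0.3716, 0.0398]
eef_rot: [-180.0, 0.0, 172.3]
contact_force: [1.4, 0.9, -0.6]
width: 0.064
gripper_force: 0.0
```

Emit:
arm_command(
  commands=[
    {"slide":[0,0,-0.1],"rotation":[0,0,0]},
    {"slide":[0,0,-0.25],"rotation":[0,0,0]},
    {"slide":[0,0,-0.6],"rotation":[0,0,0]},
    {"slide":[0,0,-1],"rotation":[0,0,0]},
    {"slide":[0,0,-1],"rotation":[0,0,0]},
  ],
)

```text
clock: 21.52
position: [0.5344, -0.373, 0.1443]
eef_rot: [-179.8, 0.3, 172.3]
contact_force: [0.3, 0.5, -0.0]
width: 0.064
gripper_force: 0.0
```

Emit:
arm_command(
  commands=[
    {"slide":[0.3,0,-0.3],"rotation":[0,0,0]},
    {"slide":[0.7,0,-0.6],"rotation":[0,0,0]},
    {"slide":[0.7,0,-0.6],"rotation":[0,0,0]},
    {"slide":[0.7,0,-0.6],"rotation":[0,0,0]},
  ],
)

```text
clock: 22.02
position: [0.4634, -0.3624, 0.1999]
eef_rot: [-180.0, 0.0, 172.3]
contact_force: [0.0, -1.3, -0.1]
width: 0.0644
gripper_force: 0.0
```

```bash
python3 - <<'E'
from h import *
d=snap('wrist'); W=cloud(d); z=W[...,2]; save(d,'w5.png')
near=np.hypot(W[...,0]-.531,W[...,1]+.372)<.075
rect(W,near&(z>.058)&(z<.075)); rect(W,near&(z>.044)&(z<.052))
E
```

```text
2865 [ 531.4 -371.2] [ 36.  100.5] 82.23 z 65.7
76 [ 482.  -364.3] [34.5  1.3] 82.87 z 48.2
```

View pics/w5.png

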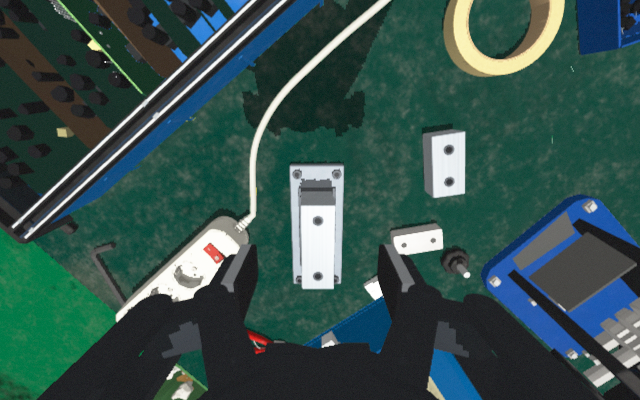

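The block lies flush at (318,247). It measures (531.4, −371.2) mm against the seat at (531, −371.7) mm, with its heading matched and its top at 65.7 mm. The gripper is clear.

```bash
python3 -c "
from workcell import job; print(job.hand_in())"
```

```text
the job is handed in; nothing more can be done
None
```

I handed the job in with the long block released on the lower block and pushed against the end stop. The last camera check puts it within about 1 mm of flush, but the hand-in returned no verdict. Downward force during the slide was mostly 14–16 N, with one reading of 23.5 N early on, above the 10–20 N range.

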